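# Stand the fallen stitching pony up and weight its foot

### The job

The wooden stitching pony has been knocked over on its side. Stand it back up where it lies, tipping it over the long edge of its foot board that rests on the table without lifting it clear, and ease it down on its foot so that it does not slam; the foot must come down on bare table, so shift the steel weight first if it stands in the way. Then set the round steel weight down on the free front part of the foot board, so that the pony cannot go over again, and leave the other things where they are.

Things in the scene. Friction and masses are not known exactly. Their poses are not given: they have to be found in the camera images.
- pony: Stitching pony of pale wood, about 0.85 kg, lying loose on its side. Frame in mm: x up the post from sole to jaws (level while it lies), y to the pony's back, z sideways (up while it lies). Origin on the mid plane, 50 above the sole, 40 in front of the post's centre line (y +40). Foot board x -50 to -24, y -200 to +100 (its free front part is y < +5), z -52 to +52. Mass centre 68 above the sole, y -13.
- pony_edge (a point): Middle of the long edge of the foot board on which the pony lies and tips: x -50, y -50, z -52 mm in the pony's frame. Raised about this edge it passes its balance some 37 degrees before upright and would then fall on its foot by itself; the board comes down on the 104 mm of table beyond the edge, on the side away from the jaws.
- pony_arch (a point): High in the arch: x +155, y +40, z 0 mm in the pony's frame. Two arms 15 mm thick (inner faces z +-37, outer +-52), 70 mm deep (y +5 to +75), on a root block that ends at x +20. The opening runs right through from back to front, 74 mm wide, from x +36 (8 mm steel bolt across at x +30) to x +185; above that the arms lean in and it closes to a point at about x +230.
- pony_jaws (a point): Middle of the jaw tips, the top of the pony, 330 mm above the sole: x +280, y +40, z 0 mm in the pony's frame. The jaws are 30 mm thick (z) and 70 mm deep (y), and stand 37 mm clear of the table while it lies.
- pony_board (a point): Point on the top face of the foot board in its free front part, 140 mm in front of the post's centre line: x -24, y -100, z 0 mm in the pony's frame. The free part reaches 105 mm from it towards the post and 100 mm towards the front end. The board is 104 mm wide, 26 mm thick.
- weight: Round steel weight with black rubber bands, 64 mm diameter (65 over the bands), 50 mm tall, about 0.75 kg, standing on the sole's side of the pony, often where the foot board has to come down. Origin: centre of its underside; z up.
- spool: Cone of brown thread, 52 mm diameter, 92 mm tall, standing. Origin: centre of its underside. Leave alone.
- hammer: Cobbler's hammer, 240 mm long, lying along its x axis. Leave alone.
- glue: White glue bottle with black cap, 42 mm diameter, 105 mm tall, standing behind the pony's foot. Origin: centre of its underside. Leave alone.
- awl: Awl with wooden handle, 150 mm long, about 30 mm thick, lying along its x axis. Leave alone.
- stampbox: Clear lidded box of stamps, 116 x 79 x 43 mm (x, y, z). Origin: centre of its underside. Leave alone.
- slicker: Turned wooden slicker, 38 mm diameter, 86 mm tall, standing. Origin: centre of its underside. Leave alone.
Mind the look-alikes: they are no part of the job. What is shaped like the weight but orange or yellow is not meant.

How it is judged:
On the way, in this order (a step that is already met when the one before it is completed fails the run):
1. the pony stands upright on its foot, at rest (angle between pony's own x axis and vertical below 0.05 rad and height (world z) of pony_jaws above 0.315 m and linear speed of pony below 0.02 m/s and angular speed of pony below 0.1 rad/s), for 0.3 s.
2. the steel weight stands on the free part of the foot board, the pony still upright (angle between pony's own x axis and vertical below 0.05 rad and height (world z) of pony_jaws above 0.315 m and x of weight in the frame of pony between -0.028 and -0.02 m and z of weight in the frame of pony between -0.025 and 0.025 m and y of weight in the frame of pony between -0.17 and -0.025 m and angle between weight's own z axis and vertical below 0.06 rad), for 0.3 s.
At the end, for the whole second after the job is handed in: Pony upright on its foot (within 0.05 rad), its tipping edge within 60 mm of where it lay; weight standing level on the free front part of the foot board (centre within 25 mm of the middle line, 65 to 210 mm in front of the post's centre line); both released, at rest (all of step 2 and distance of pony_edge from where it was at the start of the episode below 0.06 m and linear speed of each of pony, weight below 0.02 m/s); the robot touches nothing.
It fails at once if the pony slams or is thrown (turns faster than 3 rad/s) (angular speed of pony above 3 rad/s).
It fails at once if the pony is lifted off the edge it tips over (by more than 25 mm) (height (world z) of pony_edge above 0.025 m).
It fails at once if the weight is dropped or thrown (faster than 1 m/s) (linear speed of weight above 1 m/s).
It fails at once if one of the other things is disturbed (moved more than 30 mm) (distance of any of spool, hammer, glue, awl, stampbox, slicker from where it was at the start of the episode above 0.03 m).
It also fails if it takes over 72 s, if anything falls off the work surface, if the arm or the gripper's body presses on something with over 40 N, if the wrist force passes 120 N, or if a joint passes its speed limit or range.

### The arm

A 6-joint arm with a two-finger parallel gripper is mounted at the origin on the work surface. World frame = base frame: x ahead of the robot, y to its left, z up, the work surface at z = 0. Lengths are in m, angles in rad, forces in N, time in s.
With the tool pointing down it reaches from about 0.25 to 0.775 m from the base axis. Payload 4 kg.
Tool frame: the origin (TCP) lies at the very end of the fingers, on their centre line; the grasp point (between the pads) lies 19 mm behind it (robot.pinch_z is the distance from the TCP to the grasp point, in m); z points along the fingers, y is the line along which they close (so a half turn about z gives the same grasp; the last joint's range is limited). The gripper opens to 94 mm and grips with 3 to 60 N. Pads are 16 mm wide; open, the fingers measure 119 mm over their backs; the gripper's body (75 mm by 177 mm) begins 78 mm behind the grasp point.
Start: joints at [1.202, 0.087, 1.371, -0, 1.684, -0.103], TCP at [0.144, 0.531, 0.172] pointing down, gripper open.
Joint ranges: [-3.1, 3.1], [-0.76, 2.03], [0.27, 2.55], [-1.08, 4.22], [0.17, 2.65], [-2.57, 2.57]. Speed limits (rad/s): [2.79, 2.79, 3.14, 3.14, 3.14, 3.14].

### API

Orientations are given as [roll, pitch, yaw] about the fixed x, y, z axes, in that order (R = Rz(yaw) Ry(pitch) Rx(roll)).
In Python, from bench import robot gives the robot as it stands.
- The arm moves only by the tool arm_command, never from a script. Its argument "targets" is one flat list of numbers, 7 for each row, row after row: the turn, a rotation vector about the tool's x, y, z in degrees, then the shift along the tool's x, y, z in mm, then the closure, from -1 (fully open) to 1 (shut). In form: [ax, ay, az, x, y, z, hand, ax, ay, az, x, y, z, hand, ...]. A call has 1 to 20 rows; each row is the pose to reach, as a shift and turn from the pose commanded when the call began, along the tool's axes at that moment; what a row does not reach only later rows make up. A row lasts 1/10 s, in which the tool goes at most 50 mm and 8.59 degrees, less where a joint would pass 70% of its speed; a pose out of reach is approached as far as the arm can. A call with a gripper value outside its range is refused whole. The fingers move at their own pace and stop on an object; the grip force is fixed at half the most. Time passes only in rows, so rows that repeat a pose let the fingers close. It gives the time, the measured TCP pose, the force, the opening and the grip force at its end, in the units of the state.
- robot.get_obs(): the state, without advancing time (a new reading comes with each control period).
- robot.snapshot(name): name is "side" or "top" or "wrist"; returns a dict with "color" (420x560x3 uint8, red, green, blue), "range_z" (420x560 float32, m along the optical axis (not along the pixel's ray), 0 where there is no reading), "fx", "fy", "cx", "cy" (pixels), "T" (4x4, takes a point from camera to world coordinates); the wrist camera has in their place "T_tool_cam" (4x4, takes a point from camera to tool coordinates, whose origin is the TCP and whose axes are the flange's). Camera axes: x right, y down, z forward; pixel columns grow to the right and rows downward; lengths in m; the calibration is good to about 2 mm. A picture is of the moment at which its call begins: read the wrist's pose just before it.
- robot.close_job(): hands the job in; it is judged then, once.
The state is a dict: "time": time; "joint_positions": joint angles; "qvel": joint speeds; "joint_torque": joint torques, N m; "tool_pos": TCP position; "ee_rot": TCP orientation; "wrist_force": force on the tool from outside, world axes, zero at the start; "wrist_torque": the same for the moment, N m; "width": finger opening in m; "finger_force": force on a finger pad.
Only numpy, scipy, OpenCV 4.12 (cv2) and the standard library are available. Lean on these libraries where they do the work, as an engineer would, in place of code of your own. Each camera call takes 0.05 s, during which the arm holds its last target. There are 200 camera calls.

## Working session

There is one attempt and no reset: what is moved stays moved. The work goes in short steps, Python scripts to look and compute and a tool call to move; the robot and the scene stay as the last step left them, time stands still between calls to the robot, and variables do not carry over. Pictures are saved under pics/ and viewed, at most 10 in all, crops included, and the job is handed in when it is done.

Besides the shell and the picture viewer there is one more tool, called after ">>>" by a JSON object that holds its "op" and its "data". arm_command: Moves the arm, as the interface text tells. Its arguments: {"type":"object","properties":{"targets":{"type":"array"}},"required":["targets"]}

```bash
mkdir -p pics; ls
cat > h.py <<'E'
import numpy as np, cv2, pickle
from bench import robot
from scipy.spatial.transform import Rotation as R
def cloud(s,T=None):
    z=s["range_z"];v,u=np.mgrid[:z.shape[0],:z.shape[1]]
    P=np.stack([(u-s["cx"])/s["fx"]*z,(v-s["cy"])/s["fy"]*z,z],-1)
    T=s["T"] if T is None else T
    W=P@T[:3,:3].T+T[:3,3]; W[z==0]=np.nan
    return W
def tool():
    o=robot.get_obs();return np.array(o["tool_pos"]),R.from_euler("xyz",o["ee_rot"]).as_matrix()
E
python3 - <<'E'
from h import *
print(robot.get_obs())
for n in("top","side"):
    s=robot.snapshot(n);pickle.dump(s,open(n+".pkl","wb"))
    cv2.imwrite(f"pics/{n}0.png",s["color"][...,::-1]);print(n,s["T"].round(3).tolist(),s["fx"])
E
```

```text
pics
{'time': 0.0, 'joint_positions': array([ 1.20191166e+00,  8.79252371e-02,  1.37222829e+00, -7.78760886e-06,
        1.68364840e+00, -1.03080757e-01]), 'qvel': array([-9.44166746e-05,  6.63196797e-04, -1.27686760e-03,  1.72407726e-03,
       -1.71144743e-03,  3.77648894e-04]), 'joint_torque': array([ 1.16077435e-04, -3.40185177e+01, -3.02428222e+01,  7.16638472e-02,
        3.31637647e-02, -2.08216215e-04]), 'tool_pos': array([0.14424394, 0.53009084, 0.17113374]), 'ee_rot': array([-3.13939431e+00, -2.19631438e-04,  2.87578763e+00]), 'wrist_force': array([ 0.95397174,  0.43607653, -0.09606344]), 'wrist_torque': array([-0.04580284,  0.03167312, -0.03759333]), 'finger_force': 0.0, 'width': 0.0942051564815452}
top [[-0.0, -0.987, 0.162, 0.343], [-1.0, 0.0, 0.0, 0.014], [-0.0, -0.162, -0.987, 1.145], [0.0, 0.0, 0.0, 1.0]] 412.52290805460945
side [[-0.959, -0.202, 0.2, 0.234], [-0.284, 0.63, -0.723, 1.039], [0.02, -0.75, -0.661, 1.0], [0.0, 0.0, 0.0, 1.0]] 492.6007590290646
```

View pics/top0.png

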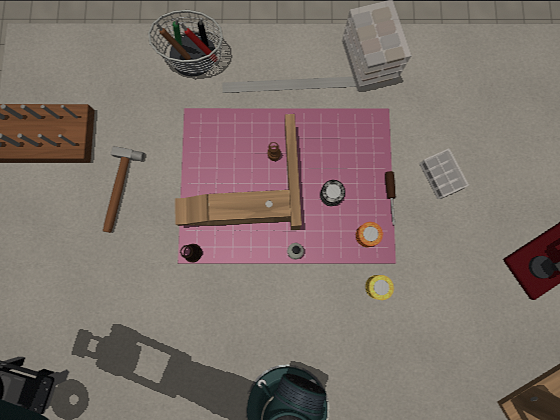

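View pics/side0.png

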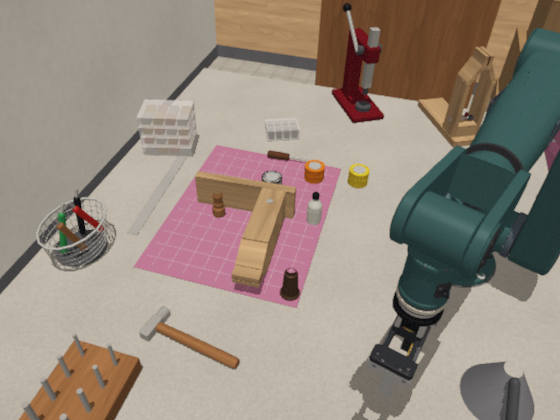

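The top view shows the pony lying with its jaws at left (190,208) and its foot board at (293,170). The steel weight at (333,192) is where the foot has to come down. The glue is at (296,250), and a dark standing object is near the jaws at (191,253). The side view agrees.

Run:
```python
from h import *
s=pickle.load(open("top.pkl","rb"));W=cloud(s);C=s["color"].astype(int)
hsv=cv2.cvtColor(s["color"],cv2.COLOR_RGB2HSV)
def q(n,u0,u1,v0,v1,z0,z1):
    w=W[v0:v1,u0:u1].reshape(-1,3);w=w[(w[:,2]>z0)&(w[:,2]<z1)]
    r=cv2.minAreaRect((w[:,:2]*1000).astype(np.float32)) if len(w)>4 else None
    print(n,len(w),np.nanmedian(w,0).round(3),np.round(w.min(0),3),np.round(w.max(0),3),r)
q("board",280,305,100,235,.085,.12)
q("post",205,290,185,228,.085,.12)
q("jaws",165,190,185,235,.03,.12)
q("jaws2",165,209,185,235,.05,.12)
q("weight",315,350,175,212,.035,.06)
q("dark",178,206,235,268,.03,.12)
q("spool?",262,285,140,166,.03,.12)
q("glue",284,306,240,262,.03,.12)
q("orange",355,386,220,250,.03,.12)
q("awl",380,400,165,230,.01,.05)
for v,u in((208,180),(208,190),(208,200),(205,230),(205,270),(30+140,293)):print(u,v,W[v,u].round(3))
```

```text
board 1438 [ 0.573 -0.014  0.104] [ 0.467 -0.037  0.085] [0.767 0.017 0.11 ] ((617.0376586914062, -9.379179000854492), (299.167724609375, 53.68803024291992), 0.2624460756778717)
post 2340 [0.52  0.101 0.104] [ 0.481 -0.007  0.085] [0.575 0.21  0.11 ] ((527.685546875, 101.50023651123047), (83.54375457763672, 220.8594512939453), 3.028419256210327)
jaws 393 [0.511 0.275 0.067] [0.476 0.255 0.037] [0.548 0.297 0.079] ((511.72808837890625, 275.0029296875), (70.54642486572266, 39.934207916259766), 3.2998695373535156)
jaws2 908 [0.513 0.247 0.079] [0.476 0.201 0.052] [0.55  0.297 0.108] ((513.3151245117188, 247.81314086914062), (70.62646484375, 94.4325180053711), 3.272740602493286)
weight 456 [ 0.568 -0.127  0.05 ] [ 0.536 -0.159  0.036] [ 0.599 -0.097  0.056] ((567.505615234375, -127.89519500732422), (62.53786087036133, 62.947288513183594), 88.9654541015625)
dark 149 [0.402 0.246 0.075] [0.386 0.238 0.03 ] [0.423 0.273 0.093] ((403.79241943359375, 255.33816528320312), (35.1048469543457, 35.72745132446289), 23.03115463256836)
spool? 139 [0.676 0.034 0.053] [0.665 0.017 0.03 ] [0.701 0.051 0.087] ((682.5554809570312, 35.521522521972656), (31.174579620361328, 33.510868072509766), 47.116634368896484)
glue 209 [ 0.406 -0.022  0.074] [ 0.387 -0.043  0.031] [ 0.426 -0.004  0.108] ((406.852294921875, -23.597389221191406), (38.80460739135742, 39.336891174316406), 0.20408478379249573)
orange 485 [ 0.452 -0.223  0.05 ] [ 0.421 -0.255  0.03 ] [ 0.484 -0.193  0.055] ((452.2825622558594, -224.00535583496094), (63.09218978881836, 62.98607635498047), 1.078319787979126)
awl 306 [ 0.585 -0.293  0.022] [ 0.465 -0.304  0.01 ] [ 0.632 -0.25   0.05 ] ((545.31591796875, -288.5283508300781), (48.38213348388672, 172.67189025878906), 79.29576873779297)
180 208 [0.519 0.283 0.064]
190 208 [0.517 0.253 0.076]
200 208 [0.515 0.224 0.093]
230 205 [0.52  0.145 0.104]
270 205 [0.52  0.042 0.107]
293 170 [ 0.613 -0.017  0.102]
```

```bash
cat >> h.py <<'E'
A=0.052
def frame(t=0,a=A):
    y=np.array([np.cos(a),np.sin(a),0]);x0=np.array([-np.sin(a),np.cos(a),0]);t=np.radians(t)
    z=np.array([0,0,-1])*np.cos(t)-x0*np.sin(t)
    return np.stack([np.cross(y,z),y,z],1)
def rel(*targets,a=A):
    """targets: (grasp-point xyz, tilt deg) -> rows relative to the pose now"""
    p,M=tool();print("now",p.round(4),M.round(3).tolist())
    for g,t in targets:
        F=frame(t,a);q=np.array(g)+F[:,2]*.019
        print(g,t,"->",np.degrees(R.from_matrix(M.T@F).as_rotvec()).round(1),((q-p)@M*1000).round(0))
E
python3 - <<'E'
from h import *
rel(((.4,.2,.24),0),((.568,-.127,.2),0),((.568,-.127,.03),0),((.568,-.127,.2),0),((.64,.15,.2),0),((.64,.15,.032),0))
E
```

```text
now [0.1443 0.5302 0.1712] [[-0.965, 0.263, -0.001], [0.263, 0.965, -0.002], [0.0, -0.002, -1.0]]
(0.4, 0.2, 0.24) 0 -> [-0.1  0.1 71.8] [-333. -251.  -49.]
(0.568, -0.127, 0.2) 0 -> [-0.1  0.1 71.8] [-581. -523.   -9.]
(0.568, -0.127, 0.03) 0 -> [-0.1  0.1 71.8] [-581. -522.  161.]
(0.568, -0.127, 0.2) 0 -> [-0.1  0.1 71.8] [-581. -523.   -9.]
(0.64, 0.15, 0.2) 0 -> [-0.1  0.1 71.8] [-578. -237.   -9.]
(0.64, 0.15, 0.032) 0 -> [-0.1  0.1 71.8] [-578. -236.  159.]
```

>>> {"op": "arm_command", "data": {"targets": [0,0,36,-165,-125,-49,-1,0,0,36,-165,-125,-49,-1,0,0,36,-165,-125,-49,-1,0,0,36,-165,-125,-49,-1,0,0,72,-333,-251,-49,-1,0,0,72,-333,-251,-49,-1,0,0,72,-333,-251,-49,-1,0,0,72,-333,-251,-49,-1,0,0,72,-333,-251,-49,-1,0,0,72,-581,-523,-9,-1,0,0,72,-581,-523,-9,-1,0,0,72,-581,-523,-9,-1,0,0,72,-581,-523,-9,-1,0,0,72,-581,-523,-9,-1,0,0,72,-581,-523,-9,-1,0,0,72,-581,-523,-9,-1,0,0,72,-581,-523,-9,-1,0,0,72,-581,-523,-9,-1,0,0,72,-581,-523,-9,-1,0,0,72,-581,-523,-9,-1]}}

```text
time: 2.1
tool_pos: [0.5674, -0.1249, 0.1819]
ee_rot: [3.141, -0.001, 1.621]
wrist_force: [-0.2, 0.4, 0.1]
width: 0.0939
finger_force: 0.0
```

Run:
```python
from h import *
print(robot.get_obs()["joint_positions"].round(4))
rel(((.568,-.127,.2),0),((.568,-.127,.03),0),((.568,-.127,.2),0),((.64,.15,.2),0),((.64,.15,.032),0))
```

```text
[-3.1470e-01  1.5460e-01  1.2773e+00  8.0000e-04  1.7093e+00 -3.6480e-01]
now [ 0.5674 -0.1249  0.1819] [[-0.05, 0.999, 0.001], [0.999, 0.05, 0.001], [0.001, 0.001, -1.0]]
(0.568, -0.127, 0.2) 0 -> [ 0.  -0.  -0.1] [-2.  0.  1.]
(0.568, -0.127, 0.03) 0 -> [ 0.  -0.  -0.1] [ -2.   0. 171.]
(0.568, -0.127, 0.2) 0 -> [ 0.  -0.  -0.1] [-2.  0.  1.]
(0.64, 0.15, 0.2) 0 -> [ 0.  -0.  -0.1] [271.  86.   1.]
(0.64, 0.15, 0.032) 0 -> [ 0.  -0.  -0.1] [271.  86. 169.]
```

>>> {"op": "arm_command", "data": {"targets": [0,0,0,-2,0,120,-1,0,0,0,-2,0,120,-1,0,0,0,-2,0,120,-1,0,0,0,-2,0,150,-1,0,0,0,-2,0,171,-1,0,0,0,-2,0,171,-1,0,0,0,-2,0,171,0.6,0,0,0,-2,0,171,0.6,0,0,0,-2,0,171,0.6,0,0,0,-2,0,171,0.6,0,0,0,-2,0,171,0.6,0,0,0,-2,0,171,0.6,0,0,0,-2,0,171,0.6,0,0,0,-2,0,160,0.6]}}

```text
time: 3.5
tool_pos: [0.5654, -0.1278, 0.0186]
ee_rot: [-3.136, -0.002, 1.619]
wrist_force: [-0.7, 0.3, -8.7]
width: 0.0624
finger_force: 30.0
```

>>> {"op": "arm_command", "data": {"targets": [0,0,0,0,0,-160,0.6,0,0,0,0,0,-160,0.6,0,0,0,0,0,-160,0.6,0,0,0,0,0,-160,0.6,0,0,0,274,88,-160,0.6,0,0,0,274,88,-160,0.6,0,0,0,274,88,-160,0.6,0,0,0,274,88,-160,0.6,0,0,0,274,88,-160,0.6,0,0,0,274,88,-160,0.6,0,0,0,274,88,-160,0.6,0,0,0,274,88,-120,0.6,0,0,0,274,88,-80,0.6,0,0,0,274,88,-40,0.6,0,0,0,274,88,-15,0.6,0,0,0,274,88,0,0.6,0,0,0,274,88,6,0.6,0,0,0,274,88,10,0.6,0,0,0,274,88,10,0.6]}}

```text
time: 5.4
tool_pos: [0.6396, 0.1476, 0.0125]
ee_rot: [-3.136, 0.002, 1.619]
wrist_force: [-5.7, -3.6, 1.0]
width: 0.0632
finger_force: 30.0
```

Run:
```python
from h import *
rel(((.64,.15,.2),0),((.514,.262,.2),0),((.514,.262,.052),0))
```

```text
now [0.6396 0.1476 0.0125] [[-0.048, 0.999, -0.006], [0.999, 0.048, -0.003], [-0.002, -0.006, -1.0]]
(0.64, 0.15, 0.2) 0 -> [-0.3  0.1 -0.2] [   2.   -0. -168.]
(0.514, 0.262, 0.2) 0 -> [-0.3  0.1 -0.2] [ 120. -121. -168.]
(0.514, 0.262, 0.052) 0 -> [-0.3  0.1 -0.2] [ 120. -120.  -20.]
```

>>> {"op": "arm_command", "data": {"targets": [0,0,0,0,0,0,-1,0,0,0,0,0,0,-1,0,0,0,0,0,0,-1,0,0,0,0,0,0,-1,0,0,0,0,0,0,-1,0,0,0,0,0,-60,-1,0,0,0,0,0,-168,-1,0,0,0,0,0,-168,-1,0,0,0,0,0,-168,-1,0,0,0,126,-121,-168,-1,0,0,0,126,-121,-168,-1,0,0,0,126,-121,-168,-1,0,0,0,126,-121,-168,-1,0,0,0,126,-121,-168,-1]}}

```text
time: 6.8
tool_pos: [0.5134, 0.2721, 0.1803]
ee_rot: [3.141, -0.001, 1.624]
wrist_force: [-0.9, -0.6, 1.0]
width: 0.094
finger_force: 0.0
```

Run:
```python
from h import *
print(robot.get_obs()["joint_positions"].round(4))
rel(((.5125,.268,.2),0),((.5125,.268,.052),0))
p,M=tool();s=robot.snapshot("wrist");T=np.eye(4);T[:3,:3]=M;T[:3,3]=p;W=cloud(s,T@s["T_tool_cam"])
cv2.imwrite("pics/w1.png",s["color"][...,::-1])
for y in np.arange(.2,.31,.012):
    w=W.reshape(-1,3);w=w[(abs(w[:,1]-y)<.004)&(w[:,2]>.025)&(w[:,2]<.12)&(abs(w[:,0]-.51)<.06)]
    if len(w):print(round(y,3),w[:,0].min().round(4),w[:,0].max().round(4),np.median(w[:,2]).round(4))
```

```text
[3.8910e-01 1.5390e-01 1.2813e+00 1.0000e-03 1.7050e+00 3.3590e-01]
now [0.5134 0.2721 0.1803] [[-0.053, 0.999, 0.001], [0.999, 0.053, 0.002], [0.001, 0.001, -1.0]]
(0.5125, 0.268, 0.2) 0 -> [ 0.1 -0.1  0.1] [-4. -1. -1.]
(0.5125, 0.268, 0.052) 0 -> [ 0.1 -0.1  0.1] [ -4.  -1. 147.]
0.2 0.4791 0.5484 0.1034
0.212 0.4782 0.5484 0.101
0.224 0.4782 0.5472 0.0943
0.236 0.477 0.547 0.0875
0.248 0.4765 0.5458 0.0808
0.26 0.4758 0.5456 0.0739
0.272 0.475 0.5452 0.0673
0.284 0.4748 0.5446 0.0673
0.296 0.4739 0.5437 0.0669
```

View pics/w1.png

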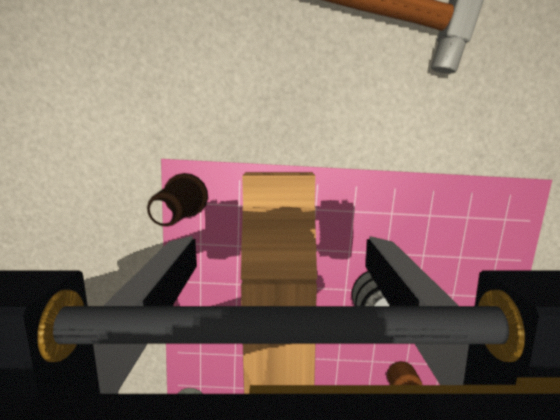

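The wrist view shows the jaws centred between the fingers, tip at (279,175) and the slicker clear at left (180,200). I'll descend and grip.

>>> {"op": "arm_command", "data": {"targets": [0,0,0,-2,-3,100,-1,0,0,0,-2,-3,100,-1,0,0,0,-2,-3,130,-1,0,0,0,-2,-3,147,-1,0,0,0,-2,-3,147,-1,0,0,0,-2,-3,147,0.6,0,0,0,-2,-3,147,0.6,0,0,0,-2,-3,147,0.6,0,0,0,-2,-3,147,0.6,0,0,0,-2,-3,147,0.6,0,0,0,-2,-3,147,0.6]}}

```text
time: 7.95
tool_pos: [0.5122, 0.2676, 0.0341]
ee_rot: [-3.142, -0.001, 1.619]
wrist_force: [-3.7, 0.2, 4.4]
width: 0.0683
finger_force: 30.1
```

Run:
```python
import numpy as np
for f in list(range(3,91,3)):
    a=np.radians(f);print(f,round(300*np.cos(a)-52*np.sin(a)-300),-round(300*np.sin(a)+52*np.cos(a)-52))
```

```text
3 -3 -16
6 -7 -31
9 -12 -46
12 -17 -61
15 -24 -76
18 -31 -90
21 -39 -104
24 -47 -118
27 -56 -131
30 -66 -143
33 -77 -155
36 -88 -166
39 -100 -177
42 -112 -187
45 -125 -197
48 -138 -206
51 -152 -214
54 -166 -221
57 -180 -228
60 -195 -234
63 -210 -239
66 -225 -243
69 -241 -247
72 -257 -249
75 -273 -251
78 -288 -252
81 -304 -252
84 -320 -252
87 -336 -250
90 -352 -248
```

>>> {"op": "arm_command", "data": {"targets": [0,0,0,-1,0,-8,0.6,0,0,0,-3,0,-16,0.6,0,0,0,-7,0,-31,0.6,0,0,0,-12,0,-46,0.6,0,0,0,-17,0,-61,0.6,0,0,0,-24,0,-76,0.6,0,0,0,-31,0,-90,0.6,0,0,0,-39,0,-104,0.6,0,0,0,-47,0,-118,0.6,0,0,0,-56,0,-131,0.6,0,0,0,-66,0,-143,0.6,0,0,0,-66,0,-143,0.6]}}

```text
time: 9.15
tool_pos: [0.5167, 0.2003, 0.1778]
ee_rot: [3.138, -0.001, 1.617]
wrist_force: [0.7, -1.4, -3.0]
width: 0.0684
finger_force: 30.0
```

Run:
```python
from h import *
s=robot.snapshot("side");cv2.imwrite("pics/s2.png",s["color"][60:380,120:520,::-1])
W=cloud(s).reshape(-1,3);print(s["T"][:3,3])
w=W[(W[:,0]>.57)&(W[:,0]<.76)&(W[:,1]<.12)&(W[:,1]>-.16)&(W[:,2]>.012)&(W[:,2]<.16)]
for z in np.arange(.015,.16,.01):
    q=w[abs(w[:,2]-z)<.003]; print(z.round(3),q[:,1].min().round(3) if len(q) else 0,q[:,1].max().round(3) if len(q) else 0)
```

```text
[0.23403213 1.0386716  1.00019734]
0.015 -0.008 0.054
0.025 -0.012 0.059
0.035 -0.02 0.058
0.045 -0.023 0.12
0.055 -0.031 0.053
0.065 -0.034 0.052
0.075 -0.044 0.054
0.085 -0.049 0.048
0.095 -0.066 -0.035
0.105 -0.053 -0.041
0.115 0 0
0.125 0 0
0.135 0 0
0.145 0 0
0.155 0 0
```

View pics/s2.png

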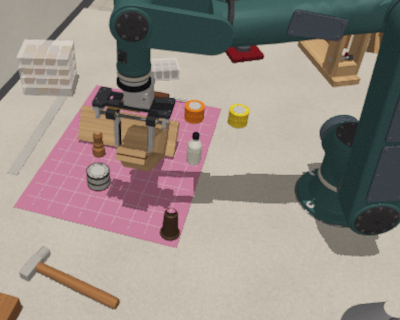

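The pony is tipping about its edge at roughly 28–30°, held in the fingers. I'll carry on.

>>> {"op": "arm_command", "data": {"targets": [0,0,0,-5,0,-6,0.6,0,0,0,-11,0,-12,0.6,0,0,0,-22,0,-23,0.6,0,0,0,-34,0,-34,0.6,0,0,0,-46,0,-44,0.6,0,0,0,-59,0,-54,0.6,0,0,0,-72,0,-63,0.6,0,0,0,-86,0,-71,0.6,0,0,0,-100,0,-78,0.6,0,0,0,-114,0,-85,0.6,0,0,0,-129,0,-91,0.6,0,0,0,-144,0,-96,0.6,0,0,0,-159,0,-100,0.6,0,0,0,-175,0,-104,0.6,0,0,0,-191,0,-106,0.6,0,0,0,-199,0,-107,0.6,0,0,0,-199,0,-107,0.6]}}

```text
time: 10.9
tool_pos: [0.5252, 0.0019, 0.2817]
ee_rot: [-3.14, -0.001, 1.618]
wrist_force: [0.5, -0.1, -7.9]
width: 0.0653
finger_force: 32.3
```

Run:
```python
from h import *
s=robot.snapshot("side");cv2.imwrite("pics/s3.png",s["color"][60:380,120:520,::-1])
W=cloud(s).reshape(-1,3)
w=W[(W[:,0]>.57)&(W[:,0]<.76)&(W[:,1]<.12)&(W[:,1]>-.16)&(W[:,2]>.006)&(W[:,2]<.16)]
for z in np.arange(.01,.08,.01):
    q=w[abs(w[:,2]-z)<.003]; print(z.round(3),q[:,1].min().round(3) if len(q) else 0,np.median(q[:,1]).round(3) if len(q) else 0,q[:,1].max().round(3) if len(q) else 0)
print(robot.get_obs()["joint_positions"])
```

```text
0.01 -0.145 0.031 0.082
0.02 0.014 0.032 0.072
0.03 -0.052 0.007 0.074
0.04 -0.071 -0.049 0.072
0.05 -0.06 0.064 0.12
0.06 0.057 0.064 0.069
0.07 0.05 0.064 0.07
0.08 0.046 0.063 0.069
[-1.03902607e-01  3.75297300e-02  1.20792761e+00  1.15733975e-03
  1.89742642e+00 -1.51783342e-01]
```

View pics/s3.png

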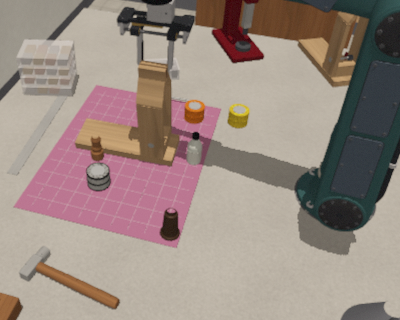

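Run:
```python
from h import *
from scipy.spatial import cKDTree
for n in("side","top"):
    s=robot.snapshot(n);W=cloud(s);H=cv2.cvtColor(s["color"],cv2.COLOR_RGB2HSV)
    m=(H[...,0]>8)&(H[...,0]<30)&(H[...,1]>60)&(H[...,2]>90)&(W[...,0]>.46)&(W[...,0]<.8)&(W[...,1]>-.2)&(W[...,1]<.1)&(W[...,2]>.003)
    f=m&(W[...,0]>.60)&(W[...,2]<.12)
    P=W[f];
    print(n,len(P),P.min(0).round(3),P.max(0).round(3))
    c=np.median(P,0)
    for _ in range(5):
        u,d,v=np.linalg.svd(P-P.mean(0),full_matrices=False);r=(P-P.mean(0))@v[2];P=P[abs(r)<max(.004,2*r.std()*.7)]
    nn=v[2]*np.sign(v[2][2]);print("normal",nn.round(3),"tilt",np.degrees(np.arccos(nn[2])).round(1),len(P),P.mean(0).round(3),P.min(0).round(3),P.max(0).round(3))
```

```text
side 1614 [ 0.6   -0.073  0.004] [0.763 0.075 0.087]
normal [0.006 0.159 0.987] tilt 9.2 1186 [ 0.679 -0.016  0.034] [ 0.6   -0.071  0.017] [0.763 0.073 0.045]
top 29 [ 0.617 -0.071  0.03 ] [0.68  0.067 0.049]
normal [0.084 0.058 0.995] tilt 5.9 28 [ 0.639 -0.036  0.041] [ 0.617 -0.071  0.03 ] [0.68  0.067 0.046]
```

The measured tilt is 9° short of upright. The pony is hanging lightly in the fingers and its edge has slid about 38 mm towards +y. I'll draw it back along −y while turning the gripper upright.

>>> {"op": "arm_command", "data": {"targets": [0,1,0,-4,0,0,0.6,0,2,0,-11,0,0,0.6,0,3,0,-19,0,0,0.6,0,4,0,-27,0,0,0.6,0,5,0,-35,0,0,0.6,0,6,0,-43,0,0,0.6,0,7,0,-51,0,0,0.6,0,8,0,-59,0,0,0.6,0,9,0,-67,0,0,0.6,0,9,0,-74,0,0,0.6,0,9,0,-78,0,0,0.6,0,9,0,-80,0,0,0.6,0,9,0,-80,0,0,0.6]}}

```text
time: 12.35
tool_pos: [0.5293, -0.0773, 0.2823]
ee_rot: [3.141, -0.157, 1.619]
wrist_force: [-1.1, 0.1, -8.3]
width: 0.0655
finger_force: 33.9
```

```bash
cat > tilt.py <<'E'
from h import *
s=robot.snapshot("side");W=cloud(s);H=cv2.cvtColor(s["color"],cv2.COLOR_RGB2HSV)
f=(H[...,0]>8)&(H[...,0]<30)&(H[...,1]>60)&(H[...,2]>90)&(W[...,0]>.58)&(W[...,0]<.8)&(W[...,1]>-.2)&(W[...,1]<.06)&(W[...,2]>.012)&(W[...,2]<.06)
P=W[f]
for _ in range(5):
    u,d,v=np.linalg.svd(P-P.mean(0),full_matrices=False);r=(P-P.mean(0))@v[2];P=P[abs(r)<max(.003,1.4*r.std())]
nn=v[2]*np.sign(v[2][2]);print("normal",nn.round(3),len(P),P.mean(0).round(4),P.min(0).round(3),P.max(0).round(3))
print(cv2.minAreaRect((P[:,:2]*1000).astype(np.float32)))
cv2.imwrite("pics/s_last.png",s["color"][60:380,120:520,::-1])
E
python3 tilt.py
```

```text
normal [0.011 0.106 0.994] 1053 [ 0.6726 -0.0842  0.0328] [ 0.581 -0.14   0.024] [ 0.765 -0.029  0.041]
((672.5645141601562, -86.19808959960938), (183.524658203125, 109.60225677490234), 1.8920097351074219)
```

>>> {"op": "arm_command", "data": {"targets": [0,2,0,-1,0,1,0.6,0,4,0,-2,0,2,0.6,0,6,0,-4,0,3,0.6,0,8,0,-5,0,3,0.6,0,10,0,-6,0,4,0.6,0,10,0,-6,0,4,0.6,0,10,0,-6,0,4,0.6]}}

```text
time: 13.1
tool_pos: [0.5296, -0.0826, 0.2778]
ee_rot: [3.141, -0.33, 1.62]
wrist_force: [-0.7, 0.2, -6.2]
width: 0.0656
finger_force: 34.3
```

```bash
python3 tilt.py
```

```text
normal [0.015 0.019 1.   ] 1077 [ 0.6715 -0.0706  0.0278] [ 0.58  -0.127  0.023] [0.765 0.06  0.033]
((672.0032958984375, -33.60279083251953), (183.3330535888672, 186.87100219726562), 0.7190226912498474)
```

>>> {"op": "arm_command", "data": {"targets": [0,0.5,0,0,0,1,0.6,0,1,0,-1,0,2,0.6,0,1,0,-1,0,3,0.6,0,1,0,-1,0,3,0.6,0,1,0,-1,0,3,0.6]}}

```text
time: 13.65
tool_pos: [0.5285, -0.0826, 0.2765]
ee_rot: [3.141, -0.348, 1.62]
wrist_force: [-6.2, -1.8, 0.8]
width: 0.0654
finger_force: 34.0
```

```bash
python3 tilt.py
```

```text
normal [0.012 0.017 1.   ] 1032 [ 0.6706 -0.0707  0.0273] [ 0.58  -0.128  0.023] [0.764 0.057 0.032]
((670.921630859375, -35.450897216796875), (182.65170288085938, 184.28421020507812), 1.4927209615707397)
```

View pics/s_last.png

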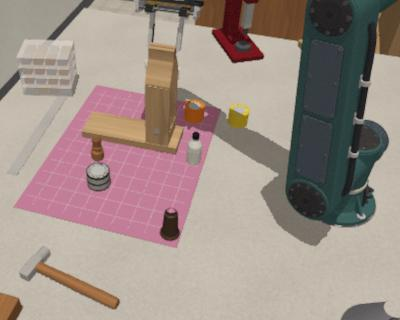

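The pony stands flat and its weight is off the gripper. I'll release it and back off along the tool.

>>> {"op": "arm_command", "data": {"targets": [0,0,0,0,0,0,0.2,0,0,0,0,0,0,0,0,0,0,0,0,0,-0.3,0,0,0,0,0,0,-1,0,0,0,0,0,0,-1,0,0,0,0,0,0,-1,0,0,0,0,0,0,-1,0,0,0,0,0,-20,-1,0,0,0,0,0,-60,-1,0,0,0,0,0,-110,-1,0,0,0,0,0,-110,-1,0,0,0,0,0,-110,-1]}}

```text
time: 14.9
tool_pos: [0.5323, -0.1207, 0.3791]
ee_rot: [3.137, -0.347, 1.62]
wrist_force: [0.0, 0.3, -1.0]
width: 0.0941
finger_force: 0.0
```

```bash
python3 tilt.py
python3 - <<'E'
from h import *
s=robot.snapshot("top");W=cloud(s)
def q(n,u0,u1,v0,v1,z0,z1):
    w=W[v0:v1,u0:u1].reshape(-1,3);w=w[(w[:,2]>z0)&(w[:,2]<z1)]
    if len(w)>4: print(n,len(w),np.round(w.min(0),3),np.round(w.max(0),3),cv2.minAreaRect((w[:,:2]*1000).astype(np.float32)))
q("weight",215,265,135,190,.035,.06)
q("spool",255,290,135,170,.03,.1)
q("board",270,350,90,230,.015,.035)
w=W.reshape(-1,3);w=w[(w[:,2]>.31)&(w[:,2]<.345)&(abs(w[:,0]-.53)<.08)&(abs(w[:,1]+.08)<.06)];print("jaw top",len(w),w.min(0) if len(w) else 0,w.max(0) if len(w) else 0)
cv2.imwrite("pics/top2.png",s["color"][80:280,150:420,::-1])
p,M=tool();print(robot.get_obs()["joint_positions"].round(3),p)
rel(((.52,.0,.45),0),((.64,.15,.25),40),((.64,.15,.028),40))
E
```

```text
normal [-0.001  0.002  1.   ] 1045 [ 0.6703 -0.0684  0.0255] [ 0.58  -0.127  0.022] [0.763 0.056 0.029]
((671.362060546875, -35.246429443359375), (182.5186767578125, 182.44720458984375), 0.3097962737083435)
weight 451 [0.609 0.061 0.036] [0.682 0.179 0.058] ((660.4910278320312, 125.34845733642578), (64.5633544921875, 119.46739196777344), 42.87345886230469)
spool 136 [0.666 0.031 0.03 ] [0.7   0.065 0.088] ((682.5477294921875, 47.87913513183594), (34.044883728027344, 33.572757720947266), 0.6824862360954285)
board 2099 [ 0.467 -0.128  0.018] [0.763 0.045 0.035] ((614.8515014648438, -40.366241455078125), (172.533203125, 296.63262939453125), 89.4590835571289)
jaw top 566 [ 0.48841051 -0.08976483  0.31026224] [ 0.55939028 -0.0597242   0.33379395]
[-0.532  0.232  0.847  0.37   2.227 -0.377] [ 0.53148552 -0.11985886  0.37625844]
now [ 0.5315 -0.1199  0.3763] [[-0.045, 0.999, -0.018], [0.938, 0.048, 0.343], [0.343, -0.001, -0.939]]
(0.52, 0.0, 0.45) 0 -> [ -0.  -20.1  -0.2] [132.  -6. -10.]
(0.64, 0.15, 0.25) 40 -> [ -0.1 -60.1  -0.2] [188. 122. 219.]
(0.64, 0.15, 0.028) 40 -> [ -0.1 -60.1  -0.2] [112. 122. 427.]
```

View pics/top2.png

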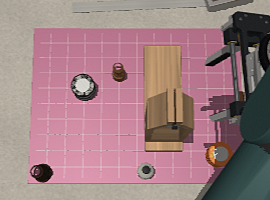

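The pony is upright and flat at jaw centre (0.524, −0.075), and its edge is about 12 mm from where it lay. The weight stands at about (0.641, 0.148), crop pixel (84,86). I'll pick it up with the tool leaning 40° to +y, so the forearm stays clear of the post.

>>> {"op": "arm_command", "data": {"targets": [0,-8,0,20,0,-30,-1,0,-20,0,132,-6,-10,-1,0,-20,0,132,-6,-10,-1,0,-20,0,132,-6,-10,-1,0,-20,0,132,-6,-10,-1,0,-60,0,188,122,219,-1,0,-60,0,188,122,219,-1,0,-60,0,188,122,219,-1,0,-60,0,188,122,219,-1,0,-60,0,188,122,219,-1,0,-60,0,188,122,219,-1,0,-60,0,188,122,219,-1,0,-60,0,188,122,219,-1,0,-60,0,188,122,219,-1,0,-60,0,188,122,219,-1,0,-60,0,188,122,219,-1]}}

```text
time: 16.6
tool_pos: [0.6412, 0.1358, 0.2393]
ee_rot: [3.135, 0.696, 1.613]
wrist_force: [-0.7, -0.6, -1.1]
width: 0.094
finger_force: 0.0
```

Run:
```python
from h import *
s=robot.snapshot("side");W=cloud(s).reshape(-1,3)
w=W[(abs(W[:,0]-.64)<.045)&(abs(W[:,1]-.148)<.045)&(W[:,2]>.045)&(W[:,2]<.056)]
print("weight top side",len(w),w.min(0).round(3),w.max(0).round(3),cv2.minEnclosingCircle((w[:,:2]*1000).astype(np.float32)))
print(robot.get_obs()["joint_positions"].round(3))
rel(((.641,.148,.25),40),((.641,.148,.03),40))
```

```text
weight top side 330 [0.608 0.116 0.045] [0.674 0.183 0.056] ((641.8165893554688, 149.00714111328125), 35.0496940612793)
[ 0.469  0.521  0.869 -0.692  1.976  0.214]
now [0.6411 0.136  0.2387] [[-0.034, 0.999, 0.033], [0.767, 0.047, -0.64], [-0.641, 0.004, -0.767]]
(0.641, 0.148, 0.25) 40 -> [-0.  -0.1 -0.4] [2. 0. 3.]
(0.641, 0.148, 0.03) 40 -> [-0.  -0.1 -0.4] [143.  -0. 171.]
```

>>> {"op": "arm_command", "data": {"targets": [0,0,0,96,0,114,-1,0,0,0,96,0,114,-1,0,0,0,96,0,114,-1,0,0,0,110,0,130,-1,0,0,0,128,0,152,-1,0,0,0,143,0,171,-1,0,0,0,143,0,171,-1,0,0,0,143,0,171,0.6,0,0,0,143,0,171,0.6,0,0,0,143,0,171,0.6,0,0,0,143,0,171,0.6,0,0,0,143,0,171,0.6,0,0,0,143,0,171,0.6,0,0,0,143,0,171,0.6]}}

```text
time: 18.05
tool_pos: [0.6408, 0.1369, 0.0148]
ee_rot: [3.141, 0.699, 1.618]
wrist_force: [-3.3, 2.0, 5.7]
width: 0.0612
finger_force: 29.9
```

Run:
```python
from h import *
g=tool();G=g[0]-.019*g[1][:,2];print("grasp",G.round(4))
for d in ((0,0,.15),(.062,-.05,.15),(.062,-.218,.15),(.062,-.218,.05),(.062,-.218,.027)):
    print(d,(np.array(d)@g[1]*1000).round(1))
```

```text
grasp [0.6403 0.1491 0.0294]
(0, 0, 0.15) [-9.650e+01  1.000e-01 -1.149e+02]
(0.062, -0.05, 0.15) [-136.9   59.6  -80.8]
(0.062, -0.218, 0.15) [-265.5   51.6   27.1]
(0.062, -0.218, 0.05) [-201.1   51.6  103.7]
(0.062, -0.218, 0.027) [-186.4   51.6  121.3]
```

>>> {"op": "arm_command", "data": {"targets": [0,0,0,-10,0,-12,0.6,0,0,0,-96,0,-115,0.6,0,0,0,-96,0,-115,0.6,0,0,0,-96,0,-115,0.6,0,0,0,-96,0,-115,0.6,0,0,0,-137,60,-81,0.6,0,0,0,-137,60,-81,0.6,0,0,0,-137,60,-81,0.6,0,0,0,-170,57,-53,0.6,0,0,0,-200,54,-28,0.6,0,0,0,-230,52,-2,0.6,0,0,0,-255,52,19,0.6,0,0,0,-268,52,30,0.6,0,0,0,-268,52,30,0.6,0,0,0,-268,52,30,0.6]}}

```text
time: 19.55
tool_pos: [0.7029, -0.0841, 0.1592]
ee_rot: [-3.136, 0.695, 1.623]
wrist_force: [0.6, 0.8, -8.6]
width: 0.0607
finger_force: 29.7
```

Run:
```python
from h import *
s=robot.snapshot("side");cv2.imwrite("pics/s4.png",s["color"][0:380,80:540,::-1])
p,M=tool();G=p-.019*M[:,2];print("grasp",G.round(4),robot.get_obs()["joint_positions"].round(3))
W=cloud(s).reshape(-1,3)
w=W[(W[:,0]>.58)&(W[:,0]<.77)&(W[:,1]<-.02)&(W[:,1]>-.2)&(W[:,2]>.02)&(W[:,2]<.032)];print("board",w.min(0),w.max(0))
w=W[(W[:,0]>.44)&(W[:,0]<.62)&(W[:,1]<.02)&(W[:,1]>-.2)&(W[:,2]>.29)&(W[:,2]<.335)];print("jaws",len(w),w.min(0),w.max(0))
for d in ((.704-G[0],-.0755-G[1],.075-G[2]),(.704-G[0],-.0755-G[1],.0555-G[2])):print((np.array(d)@M*1000).round(1))
```

```text
grasp [ 0.7028 -0.0713  0.1745] [ 0.151  0.481  1.08  -0.694  1.645  0.07 ]
board [ 0.58005141 -0.12665522  0.02009785] [ 0.76409942 -0.02003044  0.03184345]
jaws 56 [ 0.48826545 -0.06921516  0.29002657] [ 0.53824593 -0.04327229  0.30160218]
[60.5  1.3 79.1]
[73.   1.4 94. ]
```

View pics/s4.png

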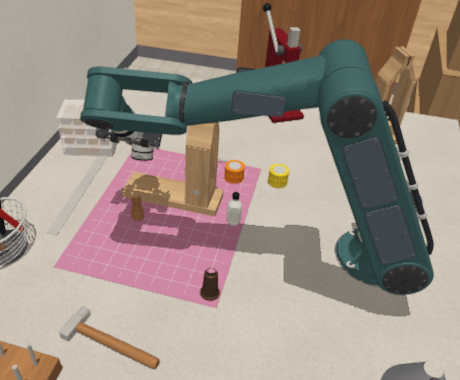

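The weight hangs over the board's front at (140,150), with the forearm above and beside the post. I'll check the forearm clearance before lowering.

Run:
```python
from h import *
s=robot.snapshot("top");W=cloud(s).reshape(-1,3)
t=robot.snapshot("side");V=cloud(t).reshape(-1,3)
for x in np.arange(.42,.72,.03):
    for n,Q in(("t",W),("s",V)):
        w=Q[(abs(Q[:,0]-x)<.01)&(Q[:,2]>.2)&(abs(Q[:,1])<.3)]
        a=w[w[:,2]>.345]
        if len(a):print(n,x.round(2),"y",a[:,1].min().round(3),a[:,1].max().round(3),"z",a[:,2].min().round(3),a[:,2].max().round(3), "all y", w[:,1].min().round(3))
```

```text
t 0.42 y 0.062 0.17 z 0.476 0.53 all y 0.062
s 0.42 y 0.065 0.176 z 0.445 0.53 all y 0.065
t 0.45 y 0.071 0.171 z 0.468 0.522 all y 0.071
s 0.45 y 0.099 0.178 z 0.433 0.522 all y 0.099
t 0.48 y 0.079 0.173 z 0.464 0.512 all y -0.125
s 0.48 y 0.111 0.181 z 0.425 0.512 all y -0.123
t 0.51 y 0.076 0.2 z 0.425 0.512 all y -0.127
s 0.51 y 0.099 0.206 z 0.397 0.51 all y -0.114
t 0.54 y 0.071 0.206 z 0.444 0.519 all y -0.125
s 0.54 y 0.118 0.211 z 0.389 0.521 all y -0.052
t 0.57 y 0.073 0.211 z 0.404 0.521 all y 0.073
s 0.57 y 0.092 0.217 z 0.388 0.52 all y 0.092
t 0.6 y 0.077 0.216 z 0.399 0.522 all y 0.036
s 0.6 y 0.092 0.221 z 0.388 0.522 all y 0.038
t 0.63 y 0.081 0.22 z 0.399 0.522 all y -0.029
s 0.63 y 0.096 0.227 z 0.389 0.522 all y 0.024
t 0.66 y 0.024 0.227 z 0.345 0.524 all y -0.067
s 0.66 y 0.028 0.231 z 0.347 0.523 all y -0.038
t 0.69 y 0.024 0.23 z 0.346 0.523 all y -0.05
s 0.69 y 0.144 0.235 z 0.39 0.524 all y 0.024
```

>>> {"op": "arm_command", "data": {"targets": [0,0,0,20,0,26,0.6,0,0,0,40,1,52,0.6,0,0,0,55,1,72,0.6,0,0,0,62,1,81,0.6,0,0,0,66,1,86,0.6,0,0,0,69,1,89,0.6,0,0,0,71,1,92,0.6,0,0,0,72,1,93,0.6,0,0,0,73,1,94,0.6,0,0,0,73,1,94,0.6]}}

```text
time: 20.7
tool_pos: [0.7041, -0.0896, 0.0539]
ee_rot: [3.137, 0.704, 1.611]
wrist_force: [-13.4, 6.8, 13.2]
width: 0.0612
finger_force: 30.4
```

Contact came 13 mm early and the force is rising. I'll back off and look.

>>> {"op": "arm_command", "data": {"targets": [0,0,0,-9,0,-11,0.6,0,0,0,-13,0,-15,0.6,0,0,0,-13,0,-15,0.6,0,0,0,-13,0,-15,0.6]}}

```text
time: 21.1
tool_pos: [0.7054, -0.0899, 0.0633]
ee_rot: [3.141, 0.697, 1.619]
wrist_force: [0.1, -0.4, -8.9]
width: 0.0612
finger_force: 29.7
```

Run:
```python
from h import *
s=robot.snapshot("side");c=s["color"][130:270,180:360,::-1];cv2.imwrite("pics/s5.png",cv2.resize(c,None,fx=4,fy=4,interpolation=cv2.INTER_CUBIC))
p,M=tool();print((p-.019*M[:,2]).round(4),robot.get_obs()["wrist_force"])
W=cloud(s).reshape(-1,3)
w=W[(W[:,0]>.65)&(W[:,0]<.72)&(W[:,1]<.1)&(W[:,1]>.0)&(W[:,2]>.02)&(W[:,2]<.09)];print("spool",w.min(0),w.max(0))
```

```text
[ 0.7043 -0.0778  0.0771] [-0.72227275  0.33571917 -8.82242798]
spool [0.66342106 0.03869784 0.02000933] [0.70060714 0.07224305 0.08936671]
```

View pics/s5.png

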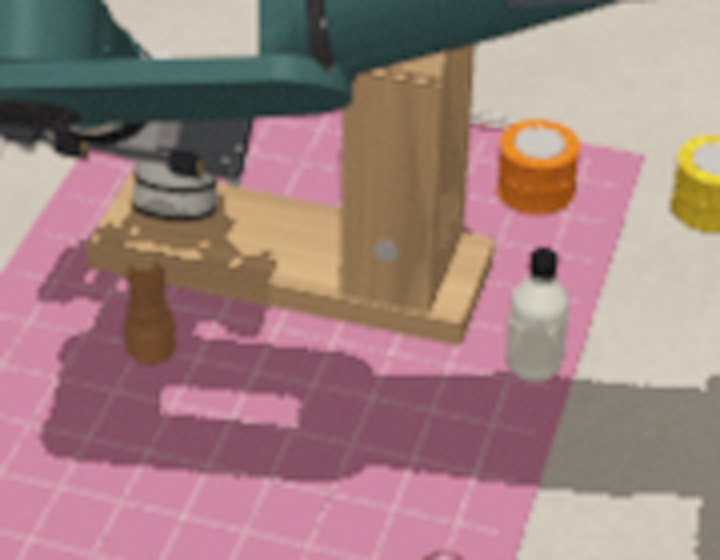

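Run:
```python
from h import *
s=robot.snapshot("side");W=cloud(s)
P=W[170:186,212:236]
w=P.reshape(-1,3);w=w[(w[:,1]<-.03)]
H=cv2.cvtColor(s["color"],cv2.COLOR_RGB2HSV)
for v in range(164,190):
    print(v,[(int(1000*W[v,u,1]),int(1000*W[v,u,2]),int(H[v,u,1]),int(H[v,u,2])) for u in (217,223,229)], W[v,223,0].round(3))
```

```text
164 [(68, 214, 17, 138), (34, 191, 20, 115), (26, 188, 16, 65)] 0.66
165 [(66, 209, 15, 137), (38, 190, 17, 120), (29, 187, 15, 66)] 0.658
166 [(76, 214, 15, 135), (37, 186, 18, 115), (27, 182, 16, 65)] 0.659
167 [(72, 208, 11, 115), (35, 181, 16, 81), (36, 186, 8, 66)] 0.66
168 [(68, 200, 9, 81), (34, 177, 6, 40), (37, 184, 18, 56)] 0.661
169 [(19, 157, 4, 67), (25, 166, 31, 41), (36, 179, 24, 42)] 0.665
170 [(27, 160, 18, 99), (24, 162, 33, 39), (22, 164, 49, 52)] 0.665
171 [(-42, 98, 23, 142), (29, 162, 34, 37), (24, 163, 79, 61)] 0.663
172 [(-46, 91, 23, 157), (30, 159, 15, 33), (24, 159, 102, 70)] 0.663
173 [(-43, 89, 20, 155), (28, 154, 21, 73), (23, 154, 85, 60)] 0.664
174 [(-46, 83, 20, 154), (23, 146, 21, 132), (26, 154, 22, 58)] 0.666
175 [(-41, 83, 21, 132), (-43, 86, 20, 162), (22, 146, 22, 115)] 0.695
176 [(-43, 78, 32, 55), (-44, 82, 20, 138), (-50, 82, 24, 126)] 0.696
177 [(-38, 78, 25, 114), (-38, 83, 17, 60), (-51, 76, 29, 62)] 0.694
178 [(-43, 70, 23, 156), (-38, 79, 22, 116), (-52, 72, 26, 107)] 0.694
179 [(-39, 70, 24, 150), (-42, 71, 19, 160), (-51, 69, 24, 146)] 0.696
180 [(-36, 68, 21, 132), (-36, 73, 21, 161), (-46, 69, 23, 145)] 0.693
181 [(-36, 64, 21, 123), (-42, 64, 21, 147), (-50, 61, 21, 146)] 0.696
182 [(-32, 64, 22, 104), (-35, 66, 21, 124), (-45, 62, 23, 144)] 0.693
183 [(-31, 61, 33, 47), (-34, 63, 21, 108), (-44, 59, 21, 120)] 0.693
184 [(-28, 60, 108, 90), (-30, 62, 26, 59), (-43, 56, 36, 49)] 0.691
185 [(-63, 25, 111, 129), (-30, 59, 112, 93), (-44, 51, 113, 97)] 0.692
186 [(-59, 24, 109, 133), (-62, 27, 114, 134), (-70, 24, 110, 134)] 0.705
187 [(-53, 25, 112, 132), (-58, 26, 111, 131), (-67, 23, 113, 136)] 0.704
188 [(-50, 24, 113, 136), (-57, 23, 109, 131), (-60, 25, 110, 134)] 0.704
189 [(-43, 26, 113, 135), (-52, 23, 113, 135), (-57, 24, 115, 129)] 0.702
```

Depth on the weight's near face shows it has swung about 25° in the grip, with its −y rim low. I'll lean the tool a bit further to level it, then press it gently onto the board.

>>> {"op": "arm_command", "data": {"targets": [0,-4,0,-1,0,0,0.6,0,-8,0,-3,0,0,0.6,0,-8,0,2,0,6,0.6,0,-8,0,5,0,10,0.6,0,-8,0,8,0,14,0.6,0,-8,0,10,0,16,0.6,0,-8,0,11,0,18,0.6,0,-8,0,11,0,18,0.6]}}

```text
time: 22.0
tool_pos: [0.7052, -0.0926, 0.0547]
ee_rot: [3.131, 0.845, 1.606]
wrist_force: [-13.7, 14.4, 22.2]
width: 0.0612
finger_force: 31.0
```

```bash
cat > wt.py <<'E'
from h import *
p,M=tool();print((p-.019*M[:,2]).round(4),robot.get_obs()["wrist_force"].round(1))
s=robot.snapshot("side");W=cloud(s);H=cv2.cvtColor(s["color"],cv2.COLOR_RGB2HSV)
m=(H[...,1]<70)&(abs(W[...,0]-.704)<.03)&(W[...,1]<-.015)&(W[...,1]>-.12)&(W[...,2]>.03)&(W[...,2]<.1)
P=W[m]
for z in np.arange(.03,.1,.006):
    q=P[abs(P[:,2]-z)<.003];q=q[abs(q[:,0]-.70)<.015]
    if len(q)>3:print(z.round(3),len(q),"ymax",np.percentile(q[:,1],90).round(4))
w=W.reshape(-1,3);w=w[(abs(w[:,0]-.682)<.03)&(abs(w[:,1]-.05)<.04)&(w[:,2]>.02)&(w[:,2]<.088)];print("slicker",w.min(0).round(3),w.max(0).round(3))
E
python3 wt.py
```

```text
[ 0.7045 -0.0784  0.0673] [-13.7  14.4  22.2]
0.048 21 ymax -0.0338
0.054 13 ymax -0.0335
0.06 13 ymax -0.0346
slicker [0.663 0.043 0.02 ] [0.701 0.072 0.085]
```

>>> {"op": "arm_command", "data": {"targets": [0,0,0,-3,0,-3,0.6,0,0,0,-6,0,-5,0.6,0,0,0,-6,0,-5,-0.26,0,0,0,-6,0,-5,-0.28,0,0,0,-6,0,-5,-0.3,0,0,0,-6,0,-5,-0.32,0,0,0,-6,0,-5,-0.34,0,0,0,-6,0,-5,-0.36,0,0,0,-6,0,-5,-0.36]}}

```text
time: 22.95
tool_pos: [0.7055, -0.0935, 0.0519]
ee_rot: [3.139, 0.838, 1.616]
wrist_force: [-3.1, 1.5, -1.2]
width: 0.0641
finger_force: 2.3
```

```bash
python3 wt.py
```

```text
[ 0.7048 -0.0794  0.0646] [-3.1  1.5 -1.2]
0.036 20 ymax -0.0314
0.042 9 ymax -0.0311
0.048 20 ymax -0.0306
0.054 12 ymax -0.0306
0.06 17 ymax -0.0318
0.066 5 ymax -0.0328
slicker [0.663 0.038 0.021] [0.701 0.076 0.086]
```

>>> {"op": "arm_command", "data": {"targets": [0,0,0,0,0,0,-0.38,0,0,0,0,0,0,-0.42,0,0,0,0,0,0,-0.5,0,0,0,0,0,0,-0.7,0,0,0,0,0,0,-1,0,0,0,0,0,0,-1,0,0,0,0,0,0,-1,0,0,0,0,0,0,-1]}}

```text
time: 23.8
tool_pos: [0.7054, -0.0934, 0.0505]
ee_rot: [3.141, 0.838, 1.619]
wrist_force: [-0.1, 0.4, -0.0]
width: 0.0941
finger_force: 0.0
```

```bash
python3 wt.py
```

```text
[ 0.7047 -0.0793  0.0632] [-0.1  0.4 -0. ]
0.03 7 ymax -0.0341
0.036 14 ymax -0.0308
0.042 15 ymax -0.0324
0.048 14 ymax -0.0318
0.054 18 ymax -0.0317
0.06 14 ymax -0.0327
0.066 10 ymax -0.0321
slicker [0.663 0.043 0.021] [0.7   0.072 0.087]
```

>>> {"op": "arm_command", "data": {"targets": [0,0,0,0,0,-20,-1,0,0,0,0,0,-50,-1,0,0,0,-30,0,-90,-1,0,0,0,-60,0,-130,-1,0,0,0,-60,0,-170,-1,0,0,0,-60,0,-210,-1,0,0,0,-60,0,-240,-1,0,0,0,-60,0,-240,-1,0,0,0,-60,0,-240,-1]}}

```text
time: 24.75
tool_pos: [0.6988, 0.0448, 0.2553]
ee_rot: [3.141, 0.838, 1.62]
wrist_force: [0.3, -0.0, -0.3]
width: 0.0942
finger_force: 0.0
```

Run:
```python
from h import *
for n in("top","side"):
    s=robot.snapshot(n);W=cloud(s).reshape(-1,3)
    w=W[(abs(W[:,0]-.704)<.05)&(abs(W[:,1]+.068)<.045)&(W[:,2]>.068)&(W[:,2]<.085)]
    if len(w)>20:
        u,d,v=np.linalg.svd(w-w.mean(0),full_matrices=False);print(n,"weight",len(w),cv2.minEnclosingCircle((w[:,:2]*1000).astype(np.float32)),"top z",np.median(w[:,2]).round(4),v[2].round(3))
    w=W[(W[:,0]>.44)&(W[:,0]<.8)&(W[:,1]<.0)&(W[:,1]>-.2)&(W[:,2]>.018)&(W[:,2]<.034)];print("board",w.min(0).round(3),w.max(0).round(3))
    w=W[(abs(W[:,0]-.53)<.08)&(abs(W[:,1]+.08)<.07)&(W[:,2]>.322)&(W[:,2]<.345)];print("jaws",len(w),w.min(0).round(3),w.max(0).round(3))
    w=W[(abs(W[:,0]-.682)<.04)&(abs(W[:,1]-.045)<.045)&(W[:,2]>.03)&(W[:,2]<.1)];print("slicker",w.min(0).round(3),w.max(0).round(3))
    if n=="top":cv2.imwrite("pics/top3.png",s["color"][80:280,100:420,::-1])
```

```text
top weight 451 ((702.7003173828125, -66.99888610839844), 33.26301574707031) top z 0.0762 [-0.001 -0.004  1.   ]
board [ 0.44  -0.2    0.019] [ 0.763 -0.024  0.034]
jaws 490 [ 0.488 -0.09   0.322] [ 0.559 -0.06   0.333]
slicker [0.665 0.031 0.03 ] [0.701 0.065 0.089]
side weight 259 ((703.2041015625, -63.804569244384766), 36.301692962646484) top z 0.0756 [ 0.005 -0.011 -1.   ]
board [ 0.441 -0.199  0.018] [ 0.764 -0.014  0.034]Traceback (most recent call last):
  File "<stdin>", line 8, in <module>
    return umr_minimum(a, axis, None, out, keepdims, initial, where)
ValueError: zero-size array to reduction operation minimum which has no identity
```

View pics/top3.png

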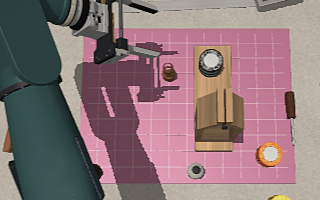

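The pony stands level and the weight sits level on the front of the board at (211,62), about 9 mm off its middle line. The robot is clear of everything, so I'll hand in.

```bash
python3 -c "
from bench import robot
print(robot.close_job())"
```

```text
the job is handed in; nothing more can be done
None
```

The job is handed in (no verdict was returned): the pony stands upright about 12 mm from where its edge lay, with the steel weight level on the front of its foot board; the small brown turned piece beside the board got nudged about 12 mm, within the 30 mm limit.

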